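# Index the banding wheel on by a quarter turn

## Robot

A 7-joint arm with a two-finger parallel gripper is mounted at the origin on the work surface; the furniture and walls round the work are solid. World frame = base frame: x ahead of the robot, y to its left, z up, the work surface at z = 0. Lengths are in m, angles in rad, forces in N, time in s.
With the tool pointing down it reaches from about 0.425 to 0.95 m from the base axis. Payload 4.7 kg.
Tool frame: the origin (TCP) lies between the finger pads; the fingertips stand 25 mm ahead of it and the grasp point (between the pads) lies 6 mm ahead of it; x points along the fingers, z is the direction in which the jaws open and shut, and the axes are right-handed (so a half turn about x gives the same grasp; the last joint's range is limited). The gripper opens to 85 mm and grips with 20 to 120 N. Pads are 22 mm wide; open, the fingers measure 114 mm over their backs; the gripper's body (76 mm by 85 mm) begins 54 mm behind the grasp point. The pads swing forward as they close: fully open they stand 13 mm farther back than shut.
Start: joints at [-1.365, 0.469, -0.049, 1.532, 0.024, 1.141, -0.082], TCP at [0.157, 0.657, 0.256] pointing down, gripper open.
Joint ranges: [-2.59, 2.59], [-0.33, 1.99], [-1.39, 1.29], [0.1, 2.45], [-1.04, 4.18], [0.21, 1.99], [-2.66, 2.66]. Speed limits (rad/s): [2.57, 2.57, 3.14, 3.14, 3.14, 3.14, 3.14].

## Interface

Orientations are given as a 3x3 rotation matrix whose columns are the frame's x, y, z axes.
In Python, from rig import * gives the robot as it stands. Calls block until the motion is done:
- movep(position, orientation): joint-space move of the TCP to a pose.
- move_l(position, attitude=None, feed=0.15, until_force=None): straight line of the TCP; attitude=None keeps the orientation; feed is the mean speed in m/s. With until_force (N) it stops when the force on the tool has changed by that much, and returns True; else False.
- move_joints(angles): joint-space move.
- command_gripper(opening, newtons=None): finger opening in m; newtons is the grip in N (None keeps the last); returns when the fingers have stopped.
- sleep(seconds).
- inverse_kinematics(position, orientation): joint angles nearest the present ones, or None.
- sense(): the state.
- camera(name): name is "scene" or "top" or "wrist"; returns (picture, depth): 400x640x3 uint8, red, green, blue; 400x640 float32, m along the optical axis (not along the pixel's ray), 0 where there is no reading.
- camera_params(name): a dict with "K" (3x3 intrinsics, pixels), "position" and "rotation" of the camera in the world; the wrist camera has in their place "tool_from_camera" (4x4, takes a point from camera to tool coordinates, whose origin is the TCP and whose axes are the tool frame's). Camera axes: x right, y down, z forward; pixel columns grow to the right and rows downward; lengths in m; the calibration is good to about 2 mm. A picture is of the moment at which its call begins: read the wrist's pose just before it. camera_params takes no time and is no camera call.
A pose or a line that the arm cannot do raises Unreachable and nothing moves.
- finish_job(): hands the job in, once; it reports no verdict.
The state is a dict: "time_s": time; "joint_pos": joint angles; "qd": joint speeds; "joint_efforts": joint torques, N m; "position": TCP position; "tcp_rot": TCP orientation; "wrist_force": force on the tool from outside, world axes, zero at the start; "ft_torque": the same for the moment, N m; "finger_gap": finger opening in m.
Only numpy, scipy, OpenCV 4.12 (cv2) and the standard library are available. Lean on these libraries where they do the work, as an engineer would, in place of code of your own. Each camera call takes 0.05 s, during which the arm holds its last target.

## Task

The square clay dish on the banding wheel is to be worked on its next side. Feel along the wheel's rim for the finger notch, press the sprung lock key inside it with the fingertips and push the wheel a quarter turn anticlockwise (seen from above), until the key springs fully up again into the next stop and the wheel is locked. Lift nothing, do not touch the dish, which must ride round on the wheel, and leave the things round about alone.

Things in the scene. Friction and masses are not known exactly. Their poses are not given: they have to be found in the camera images.
- wheel_centre (a point): centre of the top face of the banding wheel's round grey head, on its vertical turning axis, 86 mm above the bench. The head is a flat disc, 230 mm across and 20 mm thick. Its rim has one finger notch, open at the top and to the outside, with radial walls 27 degrees apart: 46 mm wide at 98 mm from the axis, 36 mm at its inner end 77 mm from the axis
- rim_front (a point): point of the wheel's rim that faces the robot (-x side), level with the head's top face, 115 mm from wheel_centre; it does not turn with the wheel. The middle of the finger notch is at first somewhere within 55 degrees of this point either way round the rim; where is not reported and differs every time: feel or look for it
- wheel_foot: teal cast foot of the banding wheel, 160 mm across, fixed to the bench; origin under its centre. Between foot and head lies a fixed steel plate with four slots, 90 degrees apart; a hooked tooth of the lock key stands up into a slot from below and locks the head. Foot, plate and head stay in place; only the head turns
- wheel_head (a joint): turn of the wheel's head in rad: 0 at the start, growing anticlockwise seen from above. Unlocked it turns with light friction (0.05 N m) and stays where it is left; the next stop is at 1.571. Locked, it has about 0.035 rad of play either way. The finger notch, the lock key in it and the dish turn with the head
- lock_key (a joint): how far the lock key (grey ribbed pad that fills the notch, 8 mm below the head's top face) is pressed down, in m: 0 up, 0.009 at its end stop, by 2 to 6 N of spring. Past 0.006 the wheel can turn. Let go between stops it stays near 0.006, sliding under the plate, and snaps up to 0 when the wheel is pushed on to a stop, which halts the wheel
- dish: square clay dish, 90 x 90 x 31 mm, loose, standing in the middle of the wheel head; origin at the centre of its underside
- ink_tin: little black tin, 36 mm across, 21 mm high, standing on the bench; bystander; origin under its centre
- slip_bowl: cream bowl, 115 mm across, 53 mm high, standing on the bench; bystander; origin under its centre
- needle_tool: thin wooden-handled needle tool, 10 x 151 x 10 mm, lying on the bench behind the wheel; bystander; origin under its centre

How it is judged:
On the way, in this order (a step that is already met when the one before it is completed fails the run):
1. the lock key is pressed down in the notch, the wheel not yet turned (value of joint lock_key above 0.006 m and value of joint wheel_head below 0.2 rad and contact force between the fingers and lock_key above 0.5 N), for 0.1 s.
2. the unlocked wheel is turned anticlockwise (value of joint wheel_head above 0.6 rad), for 0.1 s.
At the end, for the whole second after the job is handed in: The wheel stands a quarter turn on anticlockwise (1.571 rad, within 0.05), the lock key is fully up (within 2 mm) and so locked in the next stop, and the dish still stands level on the middle of the wheel (within 20 mm), at rest (value of joint wheel_head between 1.521 and 1.621 rad and value of joint lock_key below 0.002 m and horizontal distance between dish and wheel_centre below 0.02 m and angle between dish's own z axis and vertical below 0.05 rad and linear speed of dish below 0.01 m/s); the robot touches nothing.
It fails at once if the wheel is turned the wrong way (value of joint wheel_head below -0.3 rad).
It fails at once if the wheel is turned far past the next stop (value of joint wheel_head above 1.9 rad).
It fails at once if the dish is touched by the robot (contact force between any of the fingers, the arm and dish above 0.5 N).
It fails at once if the dish is lifted off the wheel (z of dish in the frame of wheel_centre above 0.01 m).
It fails at once if a bystander is moved or lifted (distance of any of ink_tin, needle_tool, slip_bowl from where it was at the start of the episode above 0.015 m).
It also fails if it takes over 72 s, if anything falls off the work surface, if the arm or the gripper's body presses on something with over 40 N, if the wrist force passes 120 N, or if a joint passes its speed limit or range.

## Working session

There is one attempt and no reset: what is moved stays moved. The work goes in short steps, each a Python script; the robot and the scene stay as the last script left them, time stands still between calls to the robot, and variables do not carry over. Pictures are saved under pics/ and viewed, and the job is handed in when it is done.

```bash
mkdir -p pics; ls; python3 - <<'E'
from rig import *
import cv2,numpy as np
s=sense();print(s)
for n in("scene","top","wrist"):
    p,d=camera(n);cv2.imwrite(f"pics/{n}0.png",p[...,::-1]);np.save(f"pics/{n}0d.npy",d);np.save(f"pics/{n}0.npy",p);print(n,camera_params(n))
E
```

```text
pics
{'time_s': 0.0, 'joint_pos': array([-1.36492051,  0.4694761 , -0.04860679,  1.53368192,  0.02410128,
        1.14096976, -0.08226011]), 'qd': array([-1.31469967e-03, -9.36643023e-04, -6.94240538e-04, -6.41686660e-04,
        7.18513907e-05, -7.90304096e-04,  3.58605463e-04]), 'joint_efforts': array([-4.39192149e-05, -5.10295451e+01, -4.59239376e-02, -2.37725025e+01,
        1.07683410e-02,  7.27754203e-03,  1.51927708e-05]), 'position': array([0.15688085, 0.65597923, 0.25524311]), 'tcp_rot': array([[-3.89308043e-04, -9.72585685e-01,  2.32544477e-01],
       [-1.91015476e-03,  2.32544793e-01,  9.72583812e-01],
       [-9.99998100e-01, -6.55612400e-05, -1.94832074e-03]]), 'wrist_force': array([-0.11879234, -0.16811466,  0.56376618]), 'ft_torque': array([ 0.02591297, -0.02095623, -0.00347197]), 'finger_gap': 0.08533913258969329}
scene {'K': array([[463.88791985,   0.        , 317.77236734],
       [  0.        , 463.88791985, 207.11752256],
       [  0.        ,   0.        ,   1.        ]]), 'position': array([ 0.10845039, -0.55507715,  0.67284919]), 'rotation': array([[ 0.8009503
[... 336 characters left out ...]
1.05891187]), 'rotation': array([[ 0.00404586, -0.9897064 ,  0.14305551],
       [-0.99979191, -0.00686379, -0.01921011],
       [ 0.01999427, -0.14294802, -0.98952822]])}
wrist {'K': array([[286.83054701,   0.        , 322.52403458],
       [  0.        , 286.83054701, 199.86586761],
       [  0.        ,   0.        ,   1.        ]]), 'tool_from_camera': array([[-1.96301662e-04, -3.06280092e-01,  9.51941420e-01,
        -1.17668670e-01],
       [-2.95182423e-05, -9.51941436e-01, -3.06280104e-01,
         7.74741481e-02],
       [ 9.99999980e-01, -8.82229308e-05,  1.77826836e-04,
        -5.45707478e-04],
       [ 0.00000000e+00,  0.00000000e+00,  0.00000000e+00,
         1.00000000e+00]])}
```

View pics/top0.png

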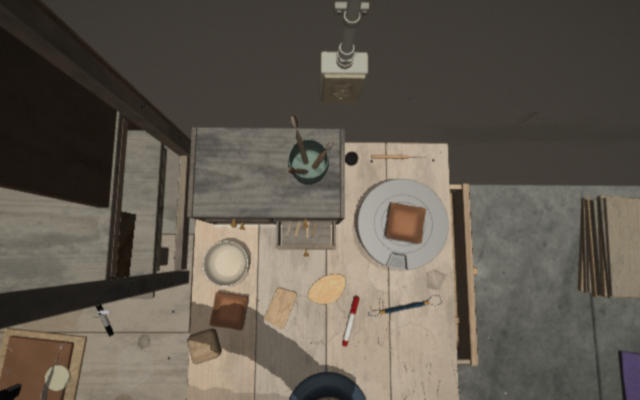

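View pics/scene0.png

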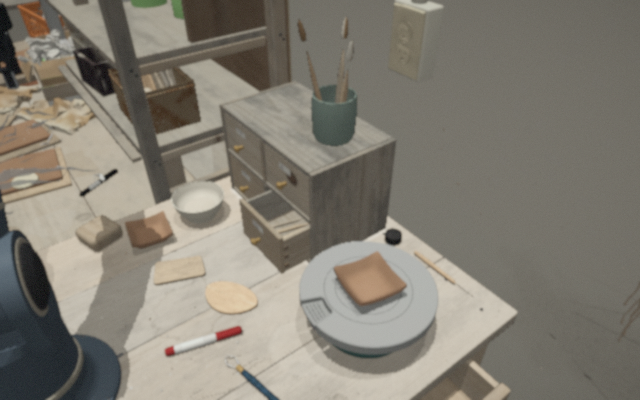

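The top view shows the wheel head at about (403,223), with the ribbed notch at about (397,261) and the dish at (405,223). The ink tin is at (351,158), the needle tool at (400,156), and the cabinet with its open drawer is to the left. Next I'll measure these.

```bash
cat > h.py <<'E'
import numpy as np,cv2
def rays(cp,uv):
    uv=np.atleast_2d(uv).astype(float)
    d=np.c_[uv,np.ones(len(uv))]@np.linalg.inv(cp["K"]).T@cp["rotation"].T
    return cp["position"],d
def plane(cp,uv,z):
    o,d=rays(cp,uv); return o+d*((z-o[2])/d[:,2])[:,None]
def cloud(cp,dep):
    v,u=np.mgrid[:400,:640]; o,d=rays(cp,np.c_[u.ravel(),v.ravel()])
    return (o+d*dep.ravel()[:,None]).reshape(400,640,3)
E
python3 - <<'E'
from rig import *
from h import *
for n in("top","scene"):
    cp=camera_params(n);p=np.load(f"pics/{n}0.npy");d=np.load(f"pics/{n}0d.npy")
    C=cloud(cp,d)
    m=(abs(C[...,2]-0.086)<0.006)&(d>0)&(C[...,0]>.35)&(C[...,1]<.1)&(C[...,1]>-.4)
    k,lab,st,ce=cv2.connectedComponentsWithStats(m.astype(np.uint8))
    i=1+np.argmax(st[1:,4]);print(n,st[i],ce[i])
    mm=(lab==i).astype(np.uint8)
    c=max(cv2.findContours(mm,0,1)[0],key=cv2.contourArea)
    h=cv2.convexHull(c)[:,0]
    P=plane(cp,h,0.086)
    # circle fit
    A=np.c_[2*P[:,:2],np.ones(len(P))];x=np.linalg.lstsq(A,(P[:,:2]**2).sum(1),rcond=None)[0]
    print("circ",x[:2],np.sqrt(x[2]+x[0]**2+x[1]**2),"medz",np.median(C[lab==i][:,2]))
    # notch: points within r 80..112 with lower z
    R=C[...,:2]-x[:2];r=np.hypot(R[...,0],R[...,1])
    q=(r>.08)&(r<.11)&(C[...,2]<.082)&(C[...,2]>.07)&(d>0)
    a=np.arctan2(R[...,1][q],-R[...,0][q]);print("notch n",q.sum(),"ang from -x toward +y deg: med",np.degrees(np.median(a)),np.degrees(np.percentile(a,[5,95])), "z",np.median(C[q][:,2]))
    # dish
    q=(r<.08)&(C[...,2]>.1)&(C[...,2]<.14);print("dish",C[q].mean(0),np.percentile(C[q],[1,99],axis=0))
    x0,y0=(340,190) if n=="top" else (280,220)
    w=130 if n=="top" else 180
    cv2.imwrite(f"pics/{n}_crop.png",cv2.resize(p[y0:y0+w//1,x0:x0+w][...,::-1],(580,580),interpolation=3)) 
E
```

```text
top [ 357  179   92   91 4928] [402.16538149 222.55012175]
circ [ 0.48560537 -0.18566385] 0.11468103648909476 medz 0.08626996716761742
notch n 218 ang from -x toward +y deg: med 9.451126806127583 [-3.79793984 21.80107298] z 0.07838426647669994
dish [ 0.48623737 -0.19024516  0.10737767] [[ 0.43715493 -0.23400844  0.10023469]
 [ 0.53329328 -0.13826206  0.1170053 ]]
scene [ 299  242  139  108 8842] [370.8244741  298.36880796]
circ [ 0.48136324 -0.18993367] 0.11505579782313988 medz 0.08502450935008488
notch n 434 ang from -x toward +y deg: med 13.733561149942616 [ 1.02454561 26.14872097] z 0.07724261124836296
dish [ 0.49001252 -0.18316028  0.10683875] [[ 0.43440989 -0.23781912  0.10021411]
 [ 0.53137076 -0.13960621  0.11520524]]
```

```bash
python3 - <<'E'
from rig import *
from h import *
cp=camera_params("scene");d=np.load("pics/scene0d.npy");C=cloud(cp,d)
ct=camera_params("top");dt=np.load("pics/top0d.npy");T=cloud(ct,dt)
for nm,X in(("scene",C),("top",T)):
  X=X.reshape(-1,3);X=X[(X[:,2]>.12)&(X[:,2]<.7)&(X[:,0]<1)&(X[:,0]>.2)&(abs(X[:,1])<.8)&np.isfinite(X).all(1)]
  # grid of max heights
  print(nm)
  for x in np.arange(.2,.9,.1):
    print("%.1f"%x,[round(float(s[:,2].max()),2) if len(s:=X[(abs(X[:,0]-x-.05)<.05)&(abs(X[:,1]-y-.05)<.05)])>3 else 0 for y in np.arange(-.4,.7,.1)])
c=np.array([.4835,-.188])
def rot(a,sgn): # a: angle from -x toward... notch outward dir
    o=np.array([np.cos(a),np.sin(a),0]); x=np.array([0,0,-1.]); y=sgn*o; return np.c_[x,y,np.cross(x,y)],o
for sgn in(1,-1):
  for deg in range(0,106,15):
    a=np.pi-np.radians(11.5)+np.radians(deg)
    R,o=rot(a,sgn)
    for z in(.093,.2):
      j=inverse_kinematics(np.r_[c+.098*o[:2],z],R)
      print(sgn,deg,z,None if j is None else np.round(j,2))
E
```

```text
scene
0.2 [0, 0, 0, 0, 0, 0, 0, 0, 0, 0, 0]
0.3 [0, 0, 0, 0, 0, 0, 0, 0.44, 0.44, 0.32, 0.32]
0.4 [0, 0, 0, 0.23, 0.23, 0.23, 0.23, 0.22, 0.41, 0.32, 0.32]
0.5 [0, 0, 0, 0.23, 0.44, 0.23, 0.23, 0.22, 0.41, 0.36, 0.36]
0.6 [0, 0, 0, 0.46, 0.46, 0.22, 0.23, 0.39, 0.39, 0, 0]
0.7 [0.52, 0.52, 0.5, 0.48, 0.46, 0.44, 0.42, 0.4, 0.37, 0.24, 0.2]
0.8 [0, 0, 0, 0, 0, 0, 0, 0, 0, 0, 0]
top
0.2 [0, 0, 0, 0, 0, 0, 0, 0, 0, 0, 0]
0.3 [0, 0, 0, 0, 0, 0, 0, 0.61, 0.59, 0.32, 0.32]
0.4 [0, 0, 0, 0.23, 0.23, 0.23, 0.23, 0.23, 0.58, 0.33, 0.33]
0.5 [0, 0, 0, 0.23, 0.44, 0.23, 0.23, 0.23, 0.6, 0.32, 0.32]
0.6 [0, 0, 0, 0.46, 0.46, 0.23, 0.23, 0.66, 0.64, 0, 0]
0.7 [0.6, 0.6, 0.6, 0.63, 0.59, 0.59, 0.59, 0.64, 0.58, 0, 0]
0.8 [0, 0, 0, 0, 0, 0, 0, 0, 0, 0, 0]
1 0 0.093 [-0.39  0.42  0.87  2.3  -0.55  0.64  2.26]
1 0 0.2 [-0.71  0.22  1.18  2.21 -0.26  0.87  2.  ]
1 15 0.093 [-0.35  0.45  0.91  2.28 -0.59  0.66  2.62]
1 15 0.2 [-0.66  0.27  1.22  2.19 -0.33  0.89  2.4 ]
1 30 0.093 [ 0.78  0.37 -0.43  2.19  0.26  0.63  2.06]
1 30 0.2 [-0.35  0.21  0.88  2.15 -0.21  0.87  2.56]
1 45 0.093 [ 0.96  0.44 -0.
[... 694 characters left out ...]
4  0.18  0.92  2.18 -0.19  0.86 -0.92]
-1 30 0.093 [-0.3   0.48  0.92  2.24 -0.62  0.69 -0.19]
-1 30 0.2 [-0.38  0.22  0.92  2.15 -0.23  0.87 -0.57]
-1 45 0.093 [-0.26  0.52  0.92  2.2  -0.64  0.72  0.12]
-1 45 0.2 [-0.32  0.27  0.92  2.11 -0.28  0.89 -0.22]
-1 60 0.093 [-0.22  0.56  0.92  2.14 -0.66  0.75  0.41]
-1 60 0.2 [-0.28  0.33  0.92  2.06 -0.33  0.91  0.1 ]
-1 75 0.093 [-0.31  0.71  1.11  2.09 -0.85  0.89  0.84]
-1 75 0.2 [-0.24  0.38  0.92  2.   -0.38  0.94  0.41]
-1 90 0.093 [-0.3   0.75  1.11  2.03 -0.86  0.93  1.09]
-1 90 0.2 [-0.23  0.43  0.92  1.95 -0.42  0.97  0.69]
-1 105 0.093 [-0.2   0.67  0.91  1.98 -0.71  0.85  1.17]
-1 105 0.2 [-0.24  0.49  0.95  1.89 -0.47  1.    0.97]
```

View pics/top_crop.png

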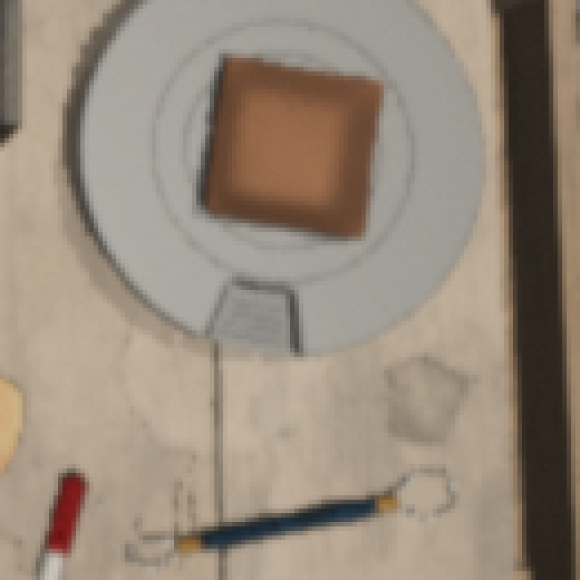

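View pics/scene_crop.png

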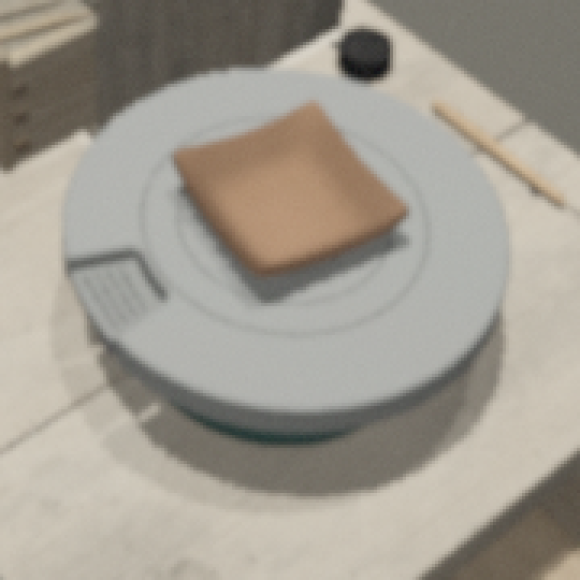

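```bash
python3 - <<'E'
from rig import *
from h import *
for nm in("scene","top"):
  X=cloud(camera_params(nm),np.load(f"pics/{nm}0d.npy")).reshape(-1,3)
  X=X[(X[:,2]>.03)&(X[:,2]<.95)&(X[:,0]>-.1)&(np.hypot(X[:,0],X[:,1])<.8)&(X[:,1]>.1)]
  az=np.degrees(np.arctan2(X[:,1],X[:,0]));r=np.hypot(X[:,0],X[:,1])
  print(nm)
  for z0,z1 in((.03,.15),(.15,.3),(.3,.45),(.45,.6),(.6,.95)):
    print(z0,[(a,round(float(np.min(r[m])),2)) for a in range(15,100,5) if (m:=(abs(az-a-2.5)<2.5)&(X[:,2]>z0)&(X[:,2]<z1)).sum()>3])
E
```

```text
scene
0.03 [(15, 0.43), (20, 0.52), (25, 0.42), (30, 0.4), (35, 0.41), (40, 0.43), (45, 0.5), (50, 0.35), (55, 0.32), (60, 0.32), (65, 0.34)]
0.15 [(15, 0.5), (20, 0.51), (25, 0.52), (30, 0.56), (35, 0.65), (40, 0.59), (45, 0.5), (50, 0.5), (55, 0.65), (60, 0.71), (75, 0.6)]
0.3 [(15, 0.76), (20, 0.78), (25, 0.78), (30, 0.73), (35, 0.65), (40, 0.59), (45, 0.5), (50, 0.5), (55, 0.57), (60, 0.65), (65, 0.77), (70, 0.64), (75, 0.6)]
0.45 []
0.6 []
top
0.03 [(15, 0.44), (20, 0.52), (25, 0.42), (30, 0.41), (35, 0.41), (40, 0.31), (45, 0.31), (50, 0.35), (55, 0.32), (60, 0.32), (65, 0.34)]
0.15 [(15, 0.51), (20, 0.52), (25, 0.52), (30, 0.56), (35, 0.66), (40, 0.6), (45, 0.51), (50, 0.51), (75, 0.6)]
0.3 [(15, 0.77), (20, 0.79), (25, 0.78), (30, 0.74), (35, 0.66), (40, 0.6), (45, 0.51), (50, 0.51), (55, 0.61), (60, 0.68), (75, 0.6)]
0.45 [(15, 0.77), (20, 0.79), (25, 0.78), (30, 0.74), (35, 0.66), (40, 0.65), (45, 0.51), (50, 0.51)]
0.6 [(25, 0.78), (30, 0.76), (45, 0.51)]
```

View pics/wrist0.png

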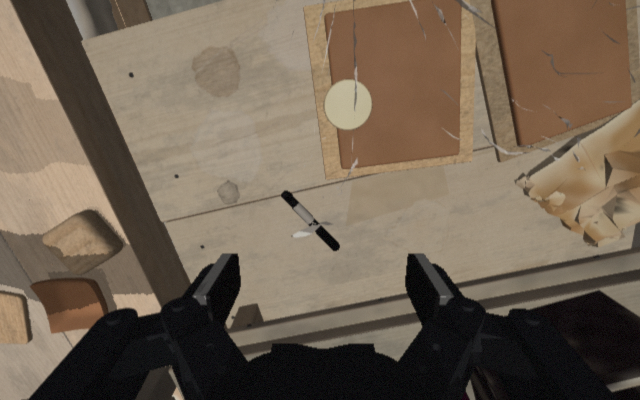

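```bash
python3 - <<'E'
from rig import *
from h import *
s=sense();R=s["tcp_rot"];u=s["position"][:2]/np.linalg.norm(s["position"][:2])
for r in(.5,.45,.4,.35,.3):
  for z in(.26,.3,.35,.4,.45,.5):
    j=inverse_kinematics(np.r_[u*r,z],R)
    print(r,z,None if j is None else np.round(j,2))
E
```

```text
0.5 0.26 [-1.36  0.18 -0.07  1.93  0.02  1.03 -0.1 ]
0.5 0.3 [-1.36  0.15 -0.07  1.88  0.01  1.12 -0.1 ]
0.5 0.35 [-1.36  0.11 -0.07  1.8   0.01  1.23 -0.09]
0.5 0.4 [-1.36  0.08 -0.06  1.72  0.01  1.34 -0.09]
0.5 0.45 [-1.36  0.07 -0.06  1.63  0.    1.44 -0.09]
0.5 0.5 [-1.37  0.06 -0.06  1.53  0.    1.55 -0.09]
0.45 0.26 [-1.36  0.1  -0.08  2.03  0.01  1.01 -0.1 ]
0.45 0.3 [-1.36  0.06 -0.08  1.98  0.01  1.11 -0.1 ]
0.45 0.35 [-1.36  0.02 -0.07  1.9   0.    1.22 -0.1 ]
0.45 0.4 [-1.36 -0.01 -0.07  1.82 -0.    1.33 -0.09]
0.45 0.45 [-1.36 -0.02 -0.07  1.72 -0.    1.44 -0.09]
0.45 0.5 [-1.36 -0.03 -0.06  1.62 -0.    1.55 -0.09]
0.4 0.26 [-1.36  0.01 -0.09  2.13  0.    1.01 -0.11]
0.4 0.3 [-1.36 -0.03 -0.08  2.07 -0.    1.1  -0.1 ]
0.4 0.35 [-1.36 -0.07 -0.08  1.99 -0.01  1.22 -0.1 ]
0.4 0.4 [-1.36 -0.1  -0.08  1.9  -0.01  1.34 -0.1 ]
0.4 0.45 [-1.36 -0.11 -0.07  1.81 -0.01  1.45 -0.09]
0.4 0.5 [-1.36 -0.12 -0.07  1.71 -0.01  1.56 -0.09]
0.35 0.26 [-1.36 -0.08 -0.09  2.21 -0.01  1.01 -0.11]
0.35 0.3 [-1.36 -0.12 -0.09  2.15 -0.01  1.11 -0.1 ]
0.35 0.35 [-1.36 -0.16 -0.09  2.07 -0.01  1.24 -0.1 ]
0.35 0.4 [-1.36 -0.19 -0.08  1.98 -0.02  1.35 -0.1 ]
0.35 0.45 [-1.36 -0.21 -0.08  1.88 -0.02  1.47 -0.1 ]
0.35 0.5 [-1.36 -0.21 -0.08  1.78 -0.02  1.57 -0.1 ]
0.3 0.26 [-1.36 -0.18 -0.1   2.29 -0.02  1.03 -0.11]
0.3 0.3 [-1.36 -0.22 -0.1   2.23 -0.02  1.14 -0.11]
0.3 0.35 [-1.35 -0.26 -0.09  2.14 -0.03  1.26 -0.1 ]
0.3 0.4 [-1.35 -0.29 -0.09  2.05 -0.03  1.38 -0.1 ]
0.3 0.45 [-1.33 -0.3  -0.1   1.95 -0.03  1.49 -0.09]
0.3 0.5 [-1.02 -0.3  -0.31  1.83 -0.09  1.6   0.02]
```

```bash
cat >> h.py <<'E'
C0=np.array([.4835,-.188])
def tool(deg,th0=11.5,sgn=-1):
    a=np.pi-np.radians(th0)+np.radians(deg)
    o=np.array([np.cos(a),np.sin(a),0]); x=np.array([0,0,-1.]); y=sgn*o
    return np.c_[x,y,np.cross(x,y)],o
E
python3 - <<'E'
from rig import *
from h import *
s=sense();u=s["position"][:2]/np.linalg.norm(s["position"][:2])
move_l(np.r_[u*.34,.3],feed=.2)
j=sense()["joint_pos"].copy();j[0]=.41;j[2]=0;j[4]=0
move_joints(j)
command_gripper(0)
print(sense()["time_s"],sense()["position"])
for deg in range(0,106,15):
    R,o=tool(deg)
    for z in(.093,.13,.2):
      q=inverse_kinematics(np.r_[C0+.098*o[:2],z],R)
      print(deg,z,None if q is None else np.round(q,2))
p,d=camera("wrist");cv2.imwrite("pics/w1.png",p[...,::-1])
E
```

```text
4.7417 [ 0.2958987  -0.17458586  0.29997412]
0 0.093 [ 0.38  0.31 -0.08  2.26  0.05  0.58 -1.51]
0 0.13 [ 0.4   0.24 -0.1   2.23  0.04  0.67 -1.5 ]
0 0.2 [ 0.42  0.13 -0.12  2.16  0.02  0.86 -1.48]
15 0.093 [ 0.41  0.32 -0.05  2.24  0.03  0.58 -1.17]
15 0.13 [ 0.42  0.25 -0.06  2.21  0.02  0.68 -1.17]
15 0.2 [ 0.44  0.14 -0.08  2.14  0.01  0.86 -1.16]
30 0.093 [ 0.45  0.34 -0.03  2.21  0.02  0.6  -0.85]
30 0.13 [ 0.45  0.27 -0.04  2.18  0.02  0.69 -0.85]
30 0.2 [ 0.46  0.17 -0.05  2.11  0.01  0.86 -0.84]
45 0.093 [ 0.45  0.37  0.01  2.16 -0.    0.61 -0.53]
45 0.13 [ 0.45  0.3   0.    2.14 -0.    0.7  -0.53]
45 0.2 [ 0.45  0.2   0.    2.07 -0.    0.87 -0.53]
60 0.093 [ 0.44  0.4   0.03  2.11 -0.02  0.64 -0.23]
60 0.13 [ 0.44  0.34  0.04  2.08 -0.02  0.72 -0.23]
60 0.2 [ 0.44  0.24  0.04  2.02 -0.01  0.88 -0.24]
75 0.093 [ 0.44  0.43  0.05  2.05 -0.04  0.66  0.05]
75 0.13 [ 0.43  0.37  0.06  2.03 -0.03  0.74  0.05]
75 0.2 [ 0.42  0.28  0.07  1.97 -0.02  0.9   0.04]
90 0.093 [ 0.42  0.46  0.06  2.   -0.04  0.69  0.31]
90 0.13 [ 0.41  0.4   0.07  1.97 -0.04  0.77  0.31]
90 0.2 [ 0.4   0.31  0.09  1.91 -0.03  0.92  0.3 ]
105 0.093 [ 0.4   0.49  0.07  1.94 -0.05  0.71  0.56]
105 0.13 [ 0.39  0.44  0.08  1.92 -0.05  0.79  0.56]
105 0.2 [ 0.38  0.35  0.1   1.86 -0.04  0.93  0.55]
```

View pics/w1.png

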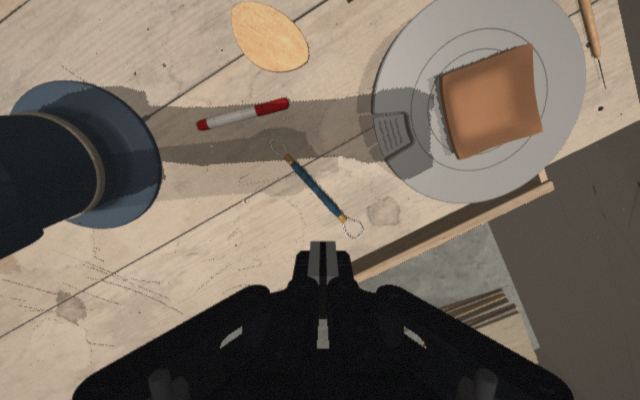

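The wrist view shows the wheel, with the notch at about (392,135) and the closed fingers at (322,260). I'll refine the wheel centre and notch angle from this view.

```bash
cat >> h.py <<'E'
def wparams(cp,s):
    T=cp["tool_from_camera"]; return dict(K=cp["K"],rotation=s["tcp_rot"]@T[:3,:3],position=s["position"]+s["tcp_rot"]@T[:3,3])
E
python3 - <<'E'
from rig import *
from h import *
s=sense();p,d=camera("wrist");cp=wparams(camera_params("wrist"),s)
C=cloud(cp,d)
m=(abs(C[...,2]-0.086)<0.006)&(d>0)&(C[...,0]>.3)
k,lab,st,ce=cv2.connectedComponentsWithStats(m.astype(np.uint8));i=1+np.argmax(st[1:,4])
c=max(cv2.findContours((lab==i).astype(np.uint8),0,1)[0],key=cv2.contourArea)
h=cv2.convexHull(c)[:,0];h=h[h[:,1]>2];P=plane(cp,h,.086)
A=np.c_[2*P[:,:2],np.ones(len(P))];x=np.linalg.lstsq(A,(P[:,:2]**2).sum(1),rcond=None)[0]
print("circ",x[:2],np.sqrt(x[2]+x[0]**2+x[1]**2),"z",np.median(C[lab==i][:,2]))
R=C[...,:2]-x[:2];r=np.hypot(R[...,0],R[...,1])
q=(r>.082)&(r<.11)&(C[...,2]<.082)&(C[...,2]>.07)&(d>0)
a=np.degrees(np.arctan2(R[...,1],-R[...,0]))[q];print(q.sum(),np.median(a),np.percentile(a,[2,98]),np.median(C[q][:,2]))
q2=(r>.082)&(r<.112)
# brown dish
hsv=cv2.cvtColor(p,cv2.COLOR_RGB2HSV)
cv2.imwrite("pics/w1c.png",cv2.resize(p[90:180,360:460][...,::-1],None,fx=6,fy=6,interpolation=3))
E
```

```text
circ [ 0.48487172 -0.18663501] 0.11450805308417175 z 0.08594488717751647
945 9.346783442366622 [-3.77599353 21.7505046 ] 0.07796051564832107
```

View pics/w1c.png

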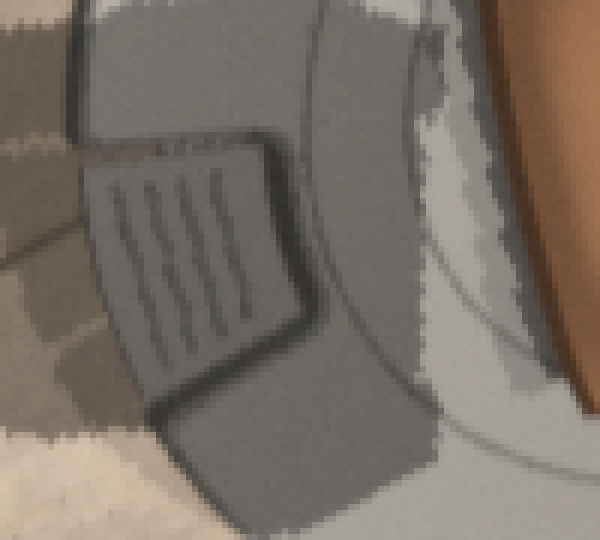

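```bash
sed -i 's/C0=np.array.*/C0=np.array([.4852,-.1862])/; s/th0=11.5/th0=9.4/' h.py
cat >> h.py <<'E'
def pose(deg,z,r=.097):
    R,o=tool(deg); return np.r_[C0+r*o[:2],z],R
E
python3 - <<'E'
from rig import *
from h import *
p,R=pose(0,.2);movep(p,R)
p,R=pose(0,.125);move_l(p,R,feed=.08)
s=sense();print(s["time_s"],s["position"],p,s["wrist_force"],s["finger_gap"])
im,d=camera("wrist");cv2.imwrite("pics/w2.png",im[...,::-1])
im,d=camera("scene");cv2.imwrite("pics/s2.png",cv2.resize(im[180:380,200:500][...,::-1],None,fx=2.5,fy=2.5,interpolation=3))
E
```

```text
7.15 [ 0.38988987 -0.17049109  0.12539432] [ 0.3895025  -0.17035738  0.125     ] [ 0.93690489 -0.43198051  0.64730887] 1.203476573227327e-05
```

View pics/w2.png

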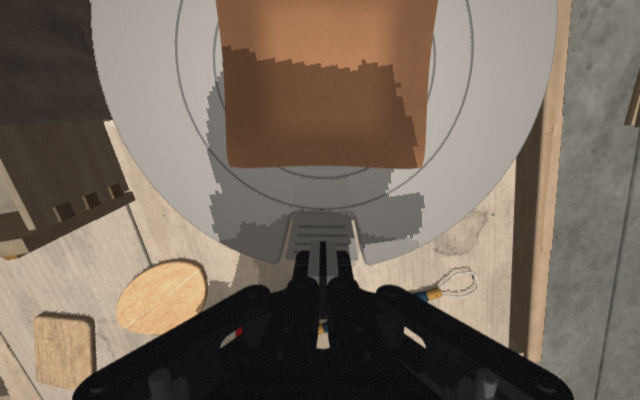

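View pics/s2.png

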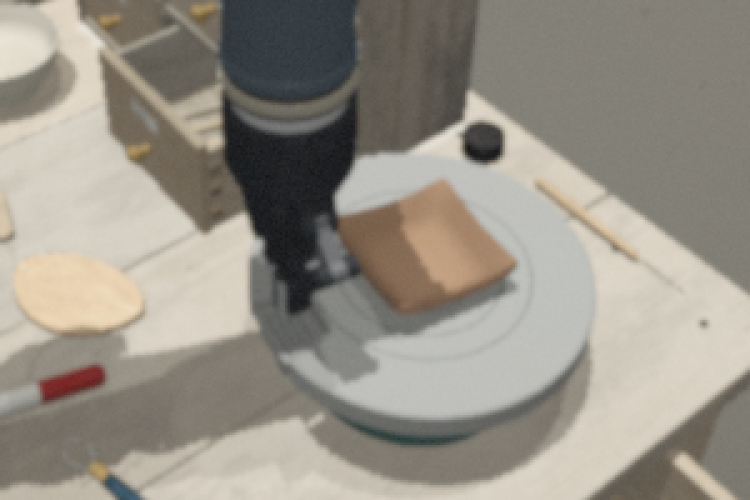

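The fingertips are centred over the notch in the wrist view, about (322,250), and clear of the dish. Now I'll press the key.

```bash
python3 - <<'E'
from rig import *
from h import *
f0=sense()["wrist_force"]
p,R=pose(0,.085);hit=move_l(p,R,feed=.02,until_force=1.2)
s=sense();print(hit,s["time_s"],s["position"],s["wrist_force"]-f0)
z0=s["position"][2]
if .095<z0<.112:
  for dz in(.003,.006,.0075,.009):
    p,R=pose(0,z0-dz);move_l(p,R,feed=.02);s=sense();print(dz,s["position"],s["wrist_force"]-f0)
E
```

```text
True 8.4167 [ 0.38948694 -0.17035878  0.10190824] [-0.87371393 -0.29382204  2.5500233 ]
0.003 [ 0.38943092 -0.17037542  0.09889526] [-1.03548333 -0.17711823  2.79587726]
0.006 [ 0.38947371 -0.1703391   0.09591497] [-1.58869792 -0.10716608  4.71397401]
0.0075 [ 0.38943977 -0.17034253  0.09447483] [-0.88195328  1.16935263  5.31599368]
0.009 [ 0.3893605  -0.17041888  0.09367662] [-3.0287005   0.80257783 13.37611581]
```

```bash
python3 - <<'E'
from rig import *
from h import *
z=.0945
p,R=pose(0,z);move_l(p,R,feed=.02);sleep(.25)
s=sense();print(s["position"],s["wrist_force"])
for deg in range(3,52,6):
    p,R=pose(deg,z);move_l(p,R,feed=.04);s=sense()
    _,o=tool(deg);t=np.array([-o[1],o[0],0]);f=s["wrist_force"]
    print(deg,round(s["time_s"],2),np.round(s["position"]-p,4),"tan",round(f@t,2),"rad",round(f@o,2),"z",round(f[2],2))
    if -(f@t)>20: break
im,d=camera("wrist");cv2.imwrite("pics/w3.png",im[...,::-1])
im,d=camera("top");cv2.imwrite("pics/t3.png",cv2.resize(im[160:300,320:480][...,::-1],None,fx=4,fy=4,interpolation=3))
E
```

```text
[ 0.38943506 -0.17040599  0.09462715] [-1.22323299  0.39379917  5.40967396]
3 10.29 [-0.     -0.0003  0.0001] tan 0.29 rad 1.84 z 5.77
9 10.69 [ 0.     -0.0005  0.0002] tan 0.22 rad 2.18 z 5.33
15 11.09 [ 0.0002 -0.0005  0.0002] tan 0.12 rad 1.77 z 5.5
21 11.49 [ 0.0003 -0.0006  0.0002] tan 0.95 rad 1.25 z 5.03
27 11.89 [ 0.0004 -0.0007  0.0003] tan 0.76 rad 0.62 z 5.37
33 12.29 [ 0.0006 -0.0007  0.0003] tan 0.38 rad 1.45 z 4.75
39 12.69 [ 0.0007 -0.0007  0.0004] tan 0.86 rad 0.18 z 5.77
45 13.09 [ 0.0008 -0.0007  0.0004] tan 0.02 rad 0.35 z 5.8
51 13.49 [ 0.001  -0.0007  0.0005] tan 0.37 rad 0.58 z 5.56
```

View pics/w3.png

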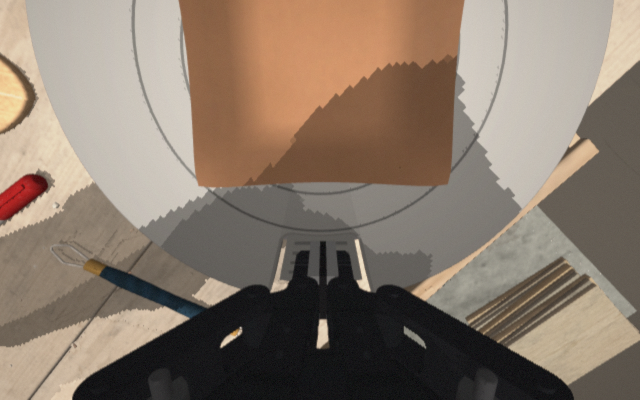

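View pics/t3.png

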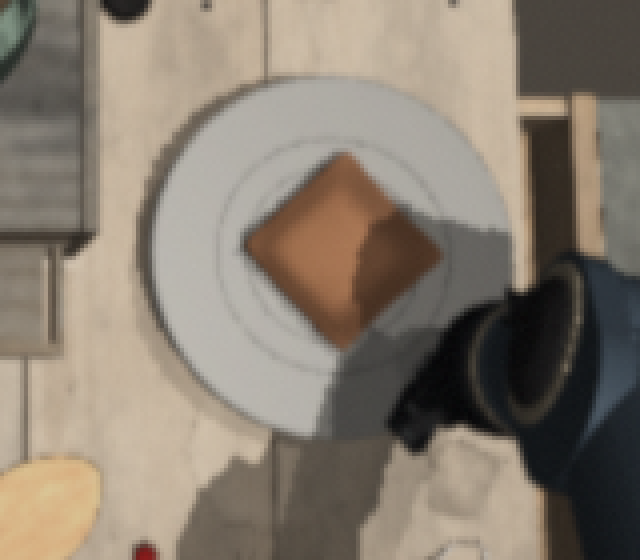

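The wheel has turned with the fingertips and the dish has ridden round; the fingers are still mid-notch in the wrist view at (322,260). Next I'll raise the tips just clear of the key while staying inside the notch, and push on the wall.

```bash
python3 - <<'E'
from rig import *
from h import *
z=.106
p,R=pose(51,z);move_l(p,R,feed=.02);s=sense();print(s["position"],s["wrist_force"])
for deg in list(range(54,88,4))+list(range(88,105,2)):
    p,R=pose(deg,z);hit=move_l(p,R,feed=.03,until_force=8);s=sense()
    _,o=tool(deg);t=np.array([-o[1],o[0],0]);f=s["wrist_force"]
    v=s["position"][:2]-C0;g=np.degrees(np.arctan2(v[1],v[0]))%360-180+9.4
    print(deg,round(g,1),round(s["time_s"],2),"tan",round(f@t,2),"rad",round(f@o,2),"z",round(f[2],2),hit)
    if hit or -(f@t)>6: break
im,d=camera("wrist");cv2.imwrite("pics/w4.png",im[...,::-1])
im,d=camera("top");cv2.imwrite("pics/t4.png",cv2.resize(im[160:300,320:480][...,::-1],None,fx=4,fy=4,interpolation=3))
E
```

```text
[ 0.412486   -0.25052934  0.10587066] [ 0.20848146 -0.58137708  0.30017628]
54 54.0 14.63 tan -0.03 rad 0.82 z 0.57 False
58 57.9 15.01 tan -0.27 rad 0.27 z 0.02 False
62 61.7 15.38 tan -1.47 rad -0.49 z -0.17 False
66 65.9 15.76 tan -1.48 rad 0.22 z -0.76 False
70 70.1 16.13 tan -1.04 rad 0.12 z -1.05 False
74 74.2 16.51 tan -1.42 rad -0.19 z 0.19 False
78 78.2 16.88 tan -0.65 rad -0.55 z 0.04 False
82 82.2 17.26 tan -0.57 rad 0.2 z 0.55 False
86 86.2 17.63 tan -0.85 rad 0.38 z -0.47 False
88 88.2 17.9 tan -1.34 rad 0.06 z -0.24 False
90 90.2 18.17 tan -0.5 rad 0.78 z -0.61 False
92 92.2 18.43 tan 0.24 rad -0.63 z -0.64 False
94 94.6 18.7 tan -0.31 rad 0.35 z 0.37 False
96 96.3 18.97 tan 0.13 rad -0.31 z -0.23 False
98 98.1 19.23 tan 0.41 rad -0.36 z -0.34 False
100 99.9 19.5 tan -0.64 rad -0.52 z 0.17 False
102 100.7 19.77 tan -4.43 rad -0.19 z 3.78 False
104 100.6 19.98 tan -1.64 rad 0.37 z 1.14 True
```

View pics/w4.png

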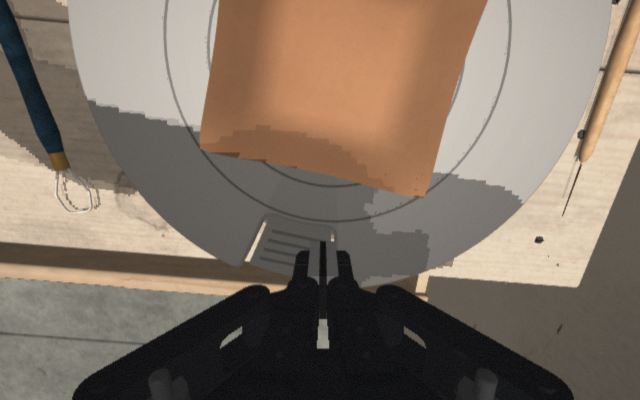

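View pics/t4.png

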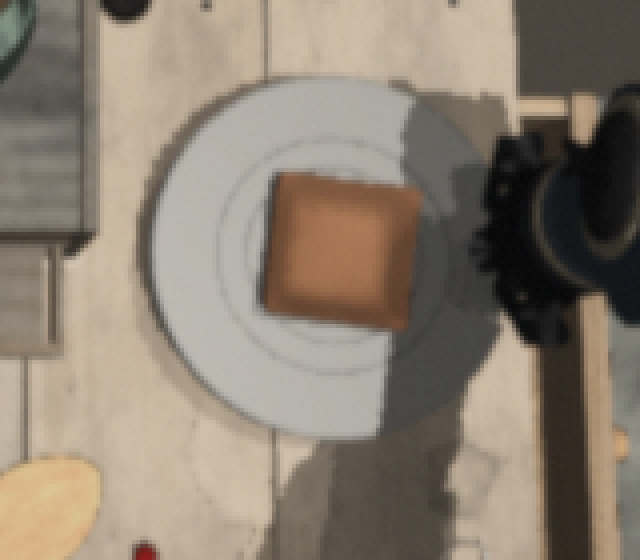

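The wheel halted against a hard stop: the dish edges look the same as at the start, turned a quarter, and the tips sit on the notch's right wall. I'll back off, lift clear and measure.

```bash
python3 - <<'E'
from rig import *
from h import *
p,R=pose(97,.106);move_l(p,R,feed=.03)
p,R=pose(97,.2,r=.097);move_l(p,R,feed=.06)
p,R=pose(97,.26,r=.2);move_l(p,R,feed=.1);sleep(.3)
s=sense();p,d=camera("wrist");cp=wparams(camera_params("wrist"),s);print(s["time_s"],s["wrist_force"])
cv2.imwrite("pics/w5.png",p[...,::-1])
for n,cc in(("wrist",cp),("top",camera_params("top")),("scene",camera_params("scene"))):
  if n!="wrist":p,d=camera(n)
  np.save(f"pics/{n}5.npy",p)
  C=cloud(cc,d);V=C[...,:2]-C0;r=np.hypot(V[...,0],V[...,1])
  q=(r>.082)&(r<.11)&(C[...,2]<.082)&(C[...,2]>.06)&(d>0)
  a=np.degrees(np.arctan2(V[...,1],V[...,0]))[q]%360-180+9.4
  print(n,q.sum(),np.median(a),np.percentile(a,[2,98]),"keyz",np.median(C[q][:,2]),"headz",np.median(C[(r>.08)&(r<.11)&(abs(C[...,2]-.086)<.004)][:,2]))
  q=(r<.075)&(C[...,2]>.1)&(C[...,2]<.14)
  X=C[q][:,:2].astype(np.float32);(c,w,an)=cv2.minAreaRect(X);print("dish",c,w,an)
  cv2.imwrite(f"pics/{n}5.png",p[...,::-1])
E
```

```text
23.8083 [-0.57937146  0.38619318 -0.52925016]
wrist 1380 90.87145481849865 [ 77.90004966 103.17910576] keyz 0.07800085215742975 headz 0.0859968104314407
dish (0.4815082848072052, -0.2261987328529358) (0.011634502559900284, 0.08687804639339447) 82.1336441040039
top 196 89.70637827477739 [-104.64142317  111.17007143] keyz 0.0785962572669473 headz 0.08633781629917969
dish (0.4862116575241089, -0.1857197880744934) (0.08937761932611465, 0.08876840770244598) 82.15023040771484
scene 452 91.78847467879544 [ 78.94506885 104.24439729] keyz 0.07722094263084067 headz 0.08504685171093707
dish (0.4845982789993286, -0.18814021348953247) (0.09122015535831451, 0.0903942808508873) 81.96870422363281
```

View pics/w5.png

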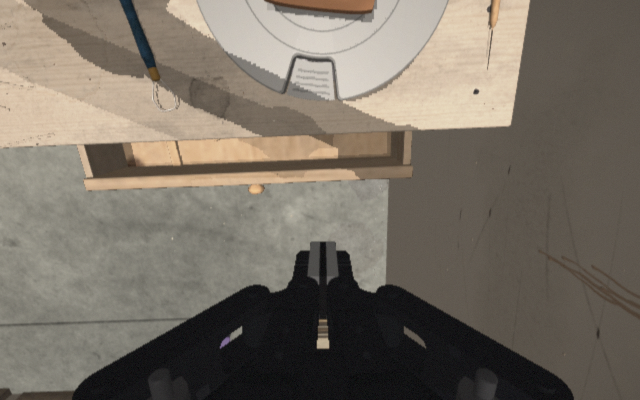

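View pics/scene5.png

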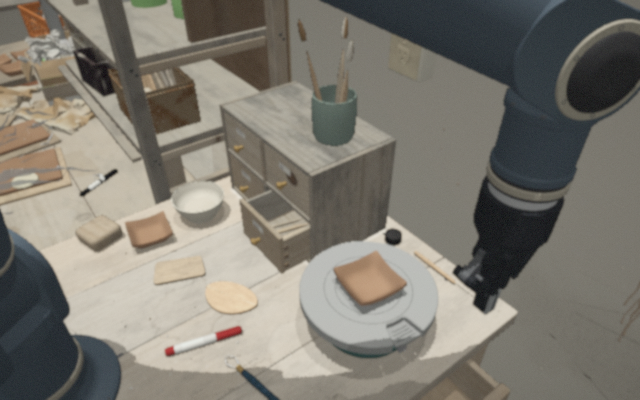

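```bash
python3 - <<'E'
from rig import *
finish_job();print(sense()["time_s"])
E
```

```text
the job is handed in; nothing more can be done
the job is handed in; nothing more can be done
```

I turned the wheel a quarter turn anticlockwise and it locked in the next stop. The job was handed in at about 24 s of the 72 s allowed; no verdict is reported.

**What I did:** I found the notch in the camera images, about 9.4° from the rim's front point. I pressed the key nearly to its end stop with closed fingertips (about 5 N) and turned the wheel about 51°. I then raised the tips off the key but kept them in the notch, and pushed on its wall until the wheel halted hard. After that I backed off and lifted clear.

**Last checks:**
- **Wheel angle:** the notch had moved 90.9° by the wrist camera and 89.7° by the top camera. By the scene camera it was 91.8°, measured from the notch's first angle as seen by the other two cameras.
- **Lock key:** the pad is 8 mm below the head's top face, so it is fully up.
- **Dish:** it is within about 2 mm of the wheel's centre by both the top and scene cameras. The wrist camera saw only part of it, so I left that reading out.
- **Bystanders:** they look unmoved in the last scene picture; I did not measure them.
- **Robot:** nothing is in contact, and the wrist force is at noise level.

**Disagreements:**
- **Notch angle:** the scene camera's first reading was about 13.7°, while the top and wrist cameras both gave about 9.4°. I used 9.4°, and the fingertips went in centred.
- **Top camera:** its final notch angles had stray points, probably from the wheel's outer edge. Only its median is usable.

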